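# Pack up the jewellery drawer on the vanity

### The arm

A 6-joint arm with a two-finger parallel gripper is mounted at the origin on the work surface. World frame = base frame: x ahead of the robot, y to its left, z up, the work surface at z = 0. Lengths are in m, angles in rad, forces in N, time in s.
With the tool pointing down it reaches from about 0.35 to 0.975 m from the base axis. Payload 4.9 kg.
Tool frame: the origin (TCP) lies at the very end of the fingers, on their centre line; the grasp point (between the pads) lies 19 mm behind it; x points along the fingers, y is the direction in which the jaws open and shut, and the axes are right-handed (so a half turn about x gives the same grasp; the last joint's range is limited). The gripper opens to 85 mm and grips with 20 to 120 N. Pads are 22 mm wide; open, the fingers measure 114 mm over their backs; the gripper's body (76 mm by 85 mm) begins 54 mm behind the grasp point. The pads swing forward as they close: fully open they stand 13 mm farther back than shut.
Start: joints at [-1.283, 0.053, 1.613, -0, 1.476, -0.119], TCP at [0.247, -0.574, 0.231] pointing down, gripper open.
Joint ranges: [-3.01, 3.01], [-1.01, 2.22], [0.06, 2.58], [-1.02, 4.17], [0.09, 2.62], [-3.14, 3.14]. Speed limits (rad/s): [2.57, 2.57, 3.14, 3.14, 3.14, 3.14].

### API

Orientations are given as a unit quaternion [w, x, y, z].
In Python, from plant import manip gives the robot as it stands.
- The arm moves only by the tool play_rows, never from a script. Its argument "plan" is a list of rows, each a list of 5 numbers: the shift along the tool's x, y, z in mm, then the turn about the tool's x in rad, then the closure, from -1 (fully open) to 1 (shut). A call has 1 to 8 rows; each row is the pose to reach, as a shift and turn from the pose commanded when the call began, along the tool's axes at that moment; what a row does not reach only later rows make up. A row lasts 1/8 s, in which the tool goes at most 62.5 mm and 10.7 degrees, less where a joint would pass 70% of its speed; a pose out of reach is approached as far as the arm can. A call with a gripper value outside its range is refused whole. The fingers move at their own pace and stop on an object; the grip force is fixed at half the most. Time passes only in rows, so rows that repeat a pose let the fingers close. It gives the time, the measured TCP pose, the force and the opening at its end, in the units of the state.
- manip.state(): the state, without advancing time (a new reading comes with each control period).
- manip.grab_frame(name): name is "scene" or "top"; returns a dict with "img" (384x512x3 uint8, red, green, blue), "range_z" (384x512 float32, m along the optical axis (not along the pixel's ray), 0 where there is no reading), "fx", "fy", "cx", "cy" (pixels), "k1" (the pictures are not rectified: a ray, as slopes to the right and down, at radius r is drawn at 1 + k1 r^2 times it, then the intrinsics apply), "origin" and "rotation" of the camera in the world. Camera axes: x right, y up, looking along -z (the intrinsics and any distortion apply to the point x, -y, -z); pixel columns grow to the right and rows downward; lengths in m; the calibration is good to about 2 mm. A picture is of the moment at which its call begins.
- manip.job_done(): hands the job in, once; it reports no verdict.
The state is a dict: "time": time; "joint_pos": joint angles; "joint_vel": joint speeds; "joint_efforts": joint torques, N m; "tool_pos": TCP position; "tool_rot": TCP orientation; "contact_force": force on the tool from outside, world axes, zero at the start; "ft_torque": the same for the moment, N m; "gripper_width": opening from 0.0 (shut) to 1.0 (fully open).
Only numpy, scipy, OpenCV 4.12 (cv2) and the standard library are available. Lean on these libraries where they do the work, as an engineer would, in place of code of your own. Each camera call takes 0.05 s, during which the arm holds its last target. There are 200 camera calls.

### The job

Put the silver bangle flat in the open drawer of the walnut jewellery chest, fold the drawer mirror's side leaf in against the main leaf and lay the folded mirror down into the drawer over the bangle. Only then push the drawer fully home, until its catch clicks in and holds it. Leave everything else on the counter and on the chest as it stands.

Things in the scene. Friction and masses are not known exactly. Their poses are not given: they have to be found in the camera images.
- bangle_mid (a point): Silver bangle, a plain closed ring lying flat: 74 mm outside diameter, 58 mm inside, so the band is 8 mm thick in the radial direction, and 12 mm high; about 60 g. The point is its centre, half-way up (6 mm above what it lies on).
- chest: Low walnut jewellery chest with brass straps, fixed: carcass 222 mm deep, 214 wide, 90 high, one drawer in its front. Origin on the counter under the middle of the carcass's front edge; x points into the carcass (the way the drawer closes), y to the left when facing the front, z up. Its top is closed from the front edge back.
- drawer (a joint): How far the drawer stands out, in m: 0 = home (the drawer's front then stands 6 mm proud of the carcass); stop at 0.190. Sliding friction about 3 N. In the last 12 mm it rides over a spring ball catch: that takes about 8 N in all, then the ball draws it home and holds it. A drawer left 4 to 13 mm out is resting on the ball and is not seated.
- drawer_front (a point): Middle of the drawer's flat walnut front face, 40 mm above the counter. The front is 190 mm wide, 15 to 64 mm above the counter, with a flush brass pull (nothing sticks out). Axes as the chest's: it closes along +x.
- tray_floor (a point): Middle of the drawer's free lined floor, 22 mm above the counter, axes as the chest's. Free to 67 mm in -x, +x and +y and 66 mm in -y; beyond, on +y, lies a grey ring cushion 8 mm high. Above this floor rise the inside of the front (x = -67) 42 mm, rear cross wall (x = +67) 36 mm, side walls (y = -66 and +106 mm, 8 mm thick) 40 mm. Outer face of the front: x = -85 mm.
- mirror (a joint): Angle of the mirror's main leaf, rad: 0 = lying glass down in the drawer over the tray, 1.57 = upright, 1.90 = stop (leaning back). It turns about the line through mirror_hinge along the chest's y; its top comes towards the drawer's front on the way down. Stiff hinge (0.3 N m): it stays where it is left.
- mirror_hinge (a point): Middle of the main leaf's hinge line, at the rear of the tray, 58 mm above the counter, 63 mm in +x and 20 mm in +y (chest axes) from tray_floor. Main leaf: 150 mm wide, 117 mm from hinge to far edge, 8 mm thick, all on the glass side of this line; walnut back, glass facing the drawer's front when upright. Lying down, its back is 4 mm below the drawer sides' tops.
- wing (a joint): Angle of the mirror's side leaf to the main leaf, rad: 0 = folded flat, glass to glass; 1.57 = standing out square from the glass side; 3.0 = stop, spread nearly in line beyond the main leaf's +y edge. Stiff hinge (0.09 N m): it stays where it is left.
- wing_hinge (a point): Middle of the side leaf's hinge line, along the main leaf's +y edge: 77 mm to +y of mirror_hinge, 63 mm up the main leaf, 9 mm to its glass side. Side leaf: walnut back, 102 mm high (12 to 114 mm from the main hinge), reaching 145 mm from this line, 8 mm thick, its back 9 mm off this line. Folded and down, it hangs below the main leaf, 18 mm clear of the tray floor.
- saucer: White porcelain saucer with two pearl stud earrings, 120 mm across, 16 mm high; leave alone. Origin at the middle of its underside.
- jar: Cream jar with white lid, 68 mm across, 48 mm high; leave alone. Origin at the middle of its underside.
- comb: Black plastic wide-tooth comb lying flat, 180 mm long (its x), 45 mm wide, 5 mm thick; leave alone. Origin at the middle of its underside.
- perfume: Square amber perfume bottle with a black cap, 45 x 60 mm, 102 mm high, standing on the chest's top; leave alone. Origin at the middle of its underside.
- dispenser: White soap dispenser with a steel pump, 72 mm across, 181 mm high; leave alone. Origin at the middle of its underside.
- tumbler: White porcelain tumbler with two toothbrushes, 80 mm across, 100 mm high (about 180 mm with the brushes); leave alone. Origin at the middle of its underside.
Mind the look-alikes: they are no part of the job. Of the things shaped like the part that bears bangle_mid, the bare steel one is meant.

How it is judged:
At the end, for the whole second after the job is handed in: Drawer home and seated (standing out less than 3 mm), main leaf down (less than 0.12 rad), second leaf folded against it (less than 0.25 rad), bangle in the drawer's tray (its centre between the tray's walls and less than 22 mm above the floor) (value of joint drawer below 0.003 m and value of joint mirror below 0.12 rad and value of joint wing below 0.25 rad and x of bangle_mid in the frame of tray_floor between -0.067 and 0.067 m and y of bangle_mid in the frame of tray_floor between -0.067 and 0.085 m and z of bangle_mid in the frame of tray_floor between -0.002 and 0.022 m); the robot touches nothing.
It fails at once if the drawer is pushed in past 130 mm while the mirror still stands up (main leaf above 0.4 rad) (value of joint drawer below 0.13 m and value of joint mirror above 0.4 rad).
It fails at once if the saucer, jar or comb is shifted by more than 30 mm (distance of any of saucer, jar, comb from where it was at the start of the episode above 0.03 m).
It fails at once if the perfume bottle, dispenser or tumbler is shifted by more than 30 mm or tipped over (distance of any of perfume, dispenser, tumbler from where it was at the start of the episode above 0.03 m or angle between any of perfume, dispenser, tumbler's own z axis and vertical above 0.5 rad).
It also fails if it takes over 64 s, if anything falls off the work surface, if the arm or the gripper's body presses on something with over 40 N, if the wrist force passes 120 N, or if a joint passes its speed limit or range.

## Working session

There is one attempt and no reset: what is moved stays moved. The work goes in short steps, Python scripts to look and compute and a tool call to move; the robot and the scene stay as the last step left them, time stands still between calls to the robot, and variables do not carry over. Pictures are saved under pics/ and viewed, about 8 in all and at most 12, crops included, and the job is handed in when it is done.

Besides the shell and the picture viewer there is one more tool, called after "Request:" as name([rows], argument=value, ...), one row to a line, values as JSON. play_rows: Moves the arm, as the interface text tells. Its arguments: {"type":"object","properties":{"plan":{"type":"array"}},"required":["plan"]}

```bash
mkdir -p pics; ls; cat > h.py <<'E'
import numpy as np, cv2
from plant import manip
def grab(n):
    f=manip.grab_frame(n); f['R']=np.array(f['rotation']); f['o']=np.array(f['origin'])
    if f['R'].shape!=(3,3):
        from scipy.spatial.transform import Rotation as Ro
        q=f['R']; f['R']=Ro.from_quat([q[1],q[2],q[3],q[0]]).as_matrix()
    return f
def save(f,p): cv2.imwrite('pics/'+p,cv2.cvtColor(f['img'],cv2.COLOR_RGB2BGR))
def rays(f,uv):
    uv=np.asarray(uv,float).reshape(-1,2)
    K=np.array([[f['fx'],0,f['cx']],[0,f['fy'],f['cy']],[0,0,1.]])
    s=cv2.undistortPoints(uv.reshape(-1,1,2),K,np.array([f['k1'],0,0,0,0.])).reshape(-1,2)
    return np.c_[s[:,0],-s[:,1],-np.ones(len(s))]
def onz(f,uv,z):
    d=rays(f,uv)@f['R'].T
    return f['o']+d*((z-f['o'][2])/d[:,2])[:,None]
def pts(f,uv):
    uv=np.asarray(uv,int).reshape(-1,2); z=f['range_z'][uv[:,1],uv[:,0]]
    return f['o']+(rays(f,uv)*z[:,None])@f['R'].T
def cloud(f):
    h,w=f['range_z'].shape
    u,v=np.meshgrid(np.arange(w),np.arange(h))
    return pts(f,np.c_[u.ravel(),v.ravel()]).reshape(h,w,3)
E
python3 - <<'E'
from h import *
for n in('scene','top'):
    f=grab(n); save(f,n+'0.png'); print(n,f['o'],f['R'].round(3).tolist(),f['fx'],f['k1'])
s=manip.state();print(s)
E
```

```text
pics
scene [1.43976301 0.74477105 1.22605505] [[-0.614, -0.558, 0.559], [0.79, -0.434, 0.433], [0.001, 0.707, 0.707]] 492.6021562506238 -0.17535785791307731
top [0.40491178 0.01842747 1.08716846] [[0.01, 0.987, -0.16], [-1.0, 0.008, -0.018], [-0.017, 0.16, 0.987]] 379.9446488377152 -0.021579978398682108
{'time': 0.1, 'joint_pos': array([-1.28302299e+00,  5.33126231e-02,  1.61417791e+00,  2.13505406e-05,
        1.47599525e+00, -1.18998747e-01]), 'joint_vel': array([ 0.00070007, -0.00194538, -0.00294922,  0.00049257, -0.00090518,
       -0.00124734]), 'joint_efforts': array([ 1.03640530e-03, -3.94902885e+01, -3.71361744e+01, -1.02105032e-04,
        3.90881411e-03,  1.16126398e-05]), 'tool_pos': array([ 0.24712276, -0.57344774,  0.23015978]), 'tool_rot': array([-0.14215784, -0.69248299, -0.14349299,  0.69258084]), 'contact_force': array([-0.16412349, -0.76562885, -1.46910428]), 'ft_torque': array([-0.03421749,  0.0153828 , -0.02334027]), 'gripper_width': 1.0021704028628133}
```

View pics/top0.png

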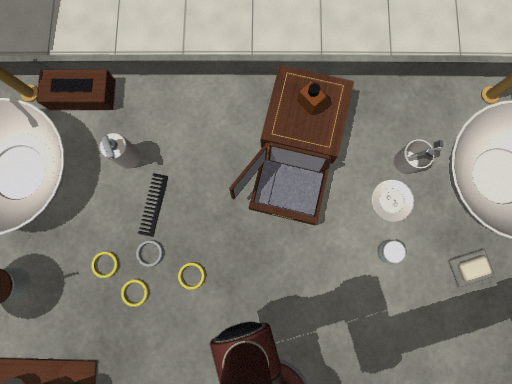

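View pics/scene0.png

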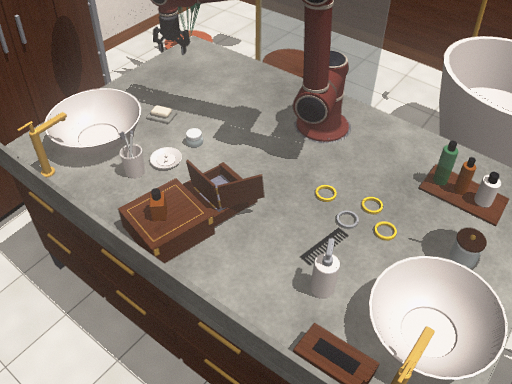

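The top view shows the silver bangle at (149,253). The chest top is centred around (308,112), with the tray at (290,190) and its front at (285,216). The mirror's main leaf stands near (298,158), and its wing spreads from (265,150) to (232,195).

```bash
python3 - <<'E'
from h import *
f=grab('top'); C=cloud(f); im=f['img'].astype(int)
print('counter z', np.median(C[280:300,200:230,2]))
# bangle: grey mask near (149,253) by height
sub=np.zeros(im.shape[:2],bool); sub[235:272,130:168]=1
m=sub&(C[...,2]>0.007)&(C[...,2]<.03)
P=C[m]; (c,r),s=(lambda e:((e[0],e[1]),0))(cv2.minEnclosingCircle(P[:,:2].astype(np.float32)))
print('bangle',c,r,len(P),np.median(P[:,2]), im[m].mean(0))
# rgb mask: brighter than counter
sat=im.max(2)-im.min(2)
# chest top
z=C[...,2]
t=(z>.080)&(z<.1); t[:, :250]=0; t[:,370:]=0; t[:60]=0; t[170:]=0
n,l,st,ce=cv2.connectedComponentsWithStats(t.astype(np.uint8)); i=1+np.argmax(st[1:,4])
P=C[l==i]; R=cv2.minAreaRect(P[:,:2].astype(np.float32)); print('chest top',R,np.median(P[:,2])); print(cv2.boxPoints(R).round(3).tolist())
# drawer rim
t=(z>.05)&(z<.072); t[:,:245]=0; t[:,335:]=0; t[:165]=0; t[228:]=0
P=C[t]; R=cv2.minAreaRect(P[:,:2].astype(np.float32)); print('rim',R); print(cv2.boxPoints(R).round(3).tolist())
# floor
t=(z>.015)&(z<.026); t[:,:245]=0; t[:,335:]=0; t[:165]=0; t[222:]=0
n,l,st,ce=cv2.connectedComponentsWithStats(t.astype(np.uint8)); i=1+np.argmax(st[1:,4]);P=C[l==i]; R=cv2.minAreaRect(P[:,:2].astype(np.float32)); print('floor',R,np.median(P[:,2])); print(cv2.boxPoints(R).round(3).tolist())
# high things (mirror)
t=(z>.1)&(z<.2); t[:,:225]=0; t[:,345:]=0; t[:125]=0; t[215:]=0
print('mirror pts')
for v in range(140,205,6):
    us=np.where(t[v])[0]
    if len(us): print(v,us.min(),us.max(),C[v,us.min()].round(3),C[v,us.max()].round(3))
for nme,(u,v) in dict(saucer=(393,200),jar=(393,251),perf=(314,90)).items(): print(nme,C[v,u].round(3))
big=cv2.resize(f['img'][50:240,210:370],None,fx=4,fy=3.15*4/3.15,interpolation=cv2.INTER_CUBIC)
cv2.imwrite('pics/crop1.png',big[:760:1,:,::-1][160:760])
g=grab('scene'); D=cloud(g); zz=D[...,2]
t=(zz>.15)&(zz<.19); t[:,:170]=0;t[:,280:]=0;t[:150]=0;t[215:]=0
for u in range(186,268,6):
    vs=np.where(t[:,u])[0]
    if len(vs): print(u,vs.min(),D[vs.min(),u].round(3))
b=cv2.resize(g['img'][140:270,110:275],None,fx=4,fy=4,interpolation=cv2.INTER_CUBIC);cv2.imwrite('pics/crop2.png',b[:,:,::-1])
E
```

```text
counter z 0.0003747412259045291
bangle (0.39679306745529175, 0.33686360716819763) 0.0442812517285347 230 0.011947173471530292 [147.03913043 148.02173913 146.91304348]
chest top ((0.7858892679214478, -0.10108257830142975), (0.21477782726287842, 0.2253328114748001), 76.94097900390625) 0.0907868301856829
[[0.6520000100135803, -0.18000000715255737], [0.8709999918937683, -0.23100000619888306], [0.9200000166893005, -0.02199999988079071], [0.699999988079071, 0.028999999165534973]]
rim ((0.5752539038658142, -0.0507514625787735), (0.18994159996509552, 0.16644029319286346), 77.09123229980469)
[[0.4729999899864197, -0.125], [0.6349999904632568, -0.16200000047683716], [0.6779999732971191, 0.023000000044703484], [0.5149999856948853, 0.05999999865889549]]
floor ((0.5758314728736877, -0.07036678493022919), (0.13616135716438293, 0.1290343552827835), 77.12767028808594) 0.02253946250275707
[[0.49799999594688416, -0.12200000137090683], [0.6240000128746033, -0.1509999930858612], [0.6539999842643738, -0.017999999225139618], [0.527999997138977, 0.009999999776482582]]
mirror pts
146 263 288 [0.657 0.02  0.
[... 216 characters left out ...]
9 0.182] [0.611 0.041 0.103]
176 239 250 [0.58  0.078 0.18 ] [0.595 0.054 0.104]
182 234 245 [0.564 0.09  0.186] [0.579 0.067 0.105]
188 229 240 [0.55  0.102 0.184] [0.561 0.08  0.113]
194 231 236 [0.542 0.101 0.134] [0.547 0.09  0.102]
saucer [ 0.547 -0.352  0.007]
jar [ 0.403 -0.331  0.048]
perf [ 0.796 -0.105  0.194]
186 160 [ 0.633 -0.138  0.173]
192 164 [ 0.637 -0.108  0.175]
198 169 [ 0.641 -0.079  0.172]
204 175 [ 0.648 -0.047  0.171]
210 180 [ 0.65  -0.021  0.166]
216 188 [0.659 0.011 0.158]
222 184 [0.647 0.025 0.174]
228 183 [0.634 0.038 0.176]
234 181 [0.616 0.047 0.176]
240 180 [0.604 0.061 0.179]
246 178 [0.584 0.068 0.177]
252 177 [0.572 0.082 0.18 ]
258 175 [0.556 0.093 0.183]
```

View pics/crop2.png

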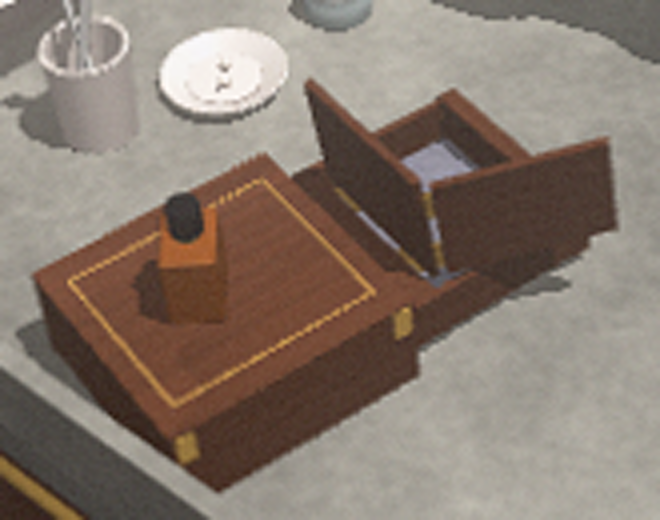

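The enlarged view agrees with the depth data. The main leaf is upright, the wing is spread to about 2.1 rad, and the tray is empty. The chest yaw is about -13.06° with its origin near (0.676, -0.0755).

```bash
cat >> h.py <<'E'
from scipy.spatial.transform import Rotation as Ro
from scipy.optimize import least_squares
O=np.array([.676,-.0755]); TH=np.radians(-13.06); EX=np.array([np.cos(TH),np.sin(TH)]); EY=np.array([-EX[1],EX[0]])
def ch(x,y): return O+x*EX+y*EY          # chest -> world
def toch(p): d=np.asarray(p)[...,:2]-O; return np.stack([d@EX,d@EY],-1)
def toolR():
    q=manip.state()['tool_rot']; return Ro.from_quat([q[1],q[2],q[3],q[0]]).as_matrix()
def shift(p,q=None):
    "tool-axis shift in mm from measured pose to world p"
    s=manip.state(); R=toolR(); return (R.T@(np.asarray(p)-s['tool_pos'])*1000).round(1)
def yaw(): R=toolR(); return np.degrees(np.arctan2(R[1,1],R[0,1]))
E
python3 - <<'E'
from h import *
f=grab('top'); C=cloud(f); im=f['img'].astype(int); z=C[...,2]
sub=np.zeros(z.shape,bool); sub[235:272,130:168]=1
m=sub&(z>0.009)&(z<.015); P=C[m][:,:2]
r=least_squares(lambda a:np.hypot(*(P-a[:2]).T)-a[2],[.397,.337,.033],loss='soft_l1',f_scale=.003)
print('depth fit',r.x)
g=f['img'][235:272,130:168].mean(2); mb=(g>np.median(g)+15); ys,xs=np.where(mb)
Q=onz(f,np.c_[xs+130,ys+235],.012)[:,:2]
r2=least_squares(lambda a:np.hypot(*(Q-a[:2]).T)-a[2],[.397,.337,.033],loss='soft_l1',f_scale=.003); print('img fit',r2.x,len(Q))
b=r.x[:2]; grip=b+.033*EY
print(toolR().round(3),'yaw of tool y',yaw(),'EY yaw',90-13.06)
print('grip',grip,'shift above', shift([*grip,.12]))
E
```

```text
depth fit [0.39055677 0.33976363 0.03307069]
img fit [0.39055355 0.34077317 0.03283255] 170
[[-0.     0.396 -0.918]
 [ 0.001 -0.918 -0.396]
 [-1.    -0.001 -0.   ]] yaw of tool y -66.69373679425453 EY yaw 76.94
grip [0.39801382 0.37191005] shift above [ 111.6 -808.7 -512.6]
```

Request:
play_rows([
  [0, -355, -374, -0.9, 0.25],
  [0, -355, -374, -0.9, 0.25],
  [0, -355, -374, -0.9, 0.25],
  [0, -355, -374, -0.9, 0.25],
  [0, -355, -374, -0.9, 0.25],
  [0, -355, -374, -0.9, 0.25],
  [0, -355, -374, -0.9, 0.25],
  [0, -355, -374, -0.9, 0.25],
])

```text
time: 1.25
tool_pos: [0.4446, -0.1124, 0.2315]
tool_rot: [0.43, 0.562, 0.429, -0.561]
contact_force: [0.1, -0.2, -0.3]
gripper_width: 0.374
```

```bash
python3 - <<'E'
from h import *
s=manip.state();print(s['time'],s['tool_pos'],yaw(),s['joint_pos'].round(2),s['gripper_width'])
grip=np.array([.3906,.3402])+.033*EY
print(shift([*grip,.10]), (76.94-yaw()))
E
```

```text
1.25 [ 0.44456526 -0.11240963  0.23152233] -15.140860194177733 [-0.41 -0.37  1.98 -0.    1.52 -0.15] 0.3737432701637262
[ 131.2 -171.7 -455.8] 92.08086019417773
```

Request:
play_rows([
  [0, -168, -443, -0.8, 0.25],
  [0, -168, -443, -1.6, 0.25],
  [0, -168, -443, -1.6, 0.25],
  [0, -168, -443, -1.6, 0.25],
  [0, -168, -443, -1.6, 0.25],
  [0, -168, -443, -1.6, 0.25],
  [80, -168, -443, -1.6, 0.25],
  [125, -168, -443, -1.6, 0.25],
])

```text
time: 2.25
tool_pos: [0.4001, 0.3418, 0.1392]
tool_rot: [0.699, 0.116, 0.696, -0.114]
contact_force: [0.4, -0.3, -0.1]
gripper_width: 0.372
```

Request:
play_rows([
  [0, 0, 0, -0.15, 0.25],
  [0, 0, 0, -0.15, 0.25],
  [0, 0, 0, -0.15, 0.25],
])

```text
time: 2.62
tool_pos: [0.4001, 0.3387, 0.1391]
tool_rot: [0.705, 0.067, 0.703, -0.066]
contact_force: [0.1, 0.4, 1.3]
gripper_width: 0.377
```

```bash
python3 - <<'E'
from h import *
s=manip.state();print(s['time'],s['tool_pos'],yaw(),s['joint_pos'].round(2),s['gripper_width'])
f=grab('scene'); save(f,'a.png')
C=cloud(f); 
c=np.array([.3906,.3402]);grip=c+.033*EY
print(shift([*grip,.004]), (76.94-yaw()))
b=cv2.resize(f['img'][150:280,270:430],None,fx=4,fy=4,interpolation=cv2.INTER_CUBIC);cv2.imwrite('pics/a2.png',b[:,:,::-1])
E
```

```text
2.625 [0.40008056 0.33872156 0.13914055] 79.26216624538039 [ 0.56 -0.12  1.94  0.    1.32 -0.82] 0.3768568749664749
[135.4  32.5  -8.6] -2.337345930478051
```

View pics/a2.png

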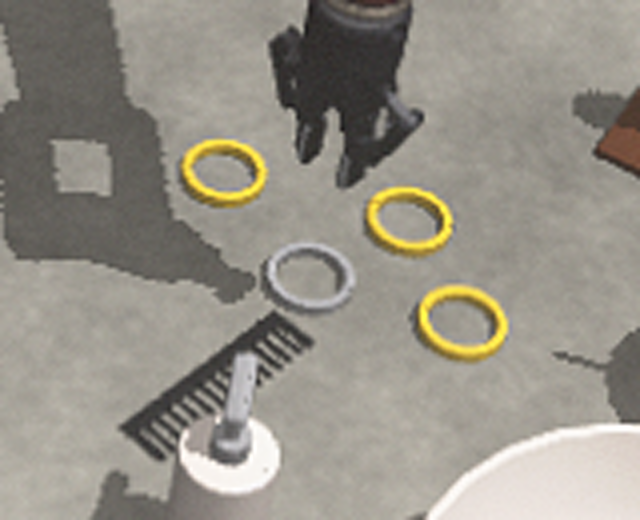

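The silver ring lies free of the others, at crop (310,277), with the fingers above it. Descending.

Request:
play_rows([
  [0, 32, -9, 0.04, 0.25],
  [50, 32, -9, 0.04, 0.25],
  [90, 32, -9, 0.04, 0.25],
  [115, 32, -9, 0.04, 0.25],
  [128, 32, -9, 0.04, 0.25],
  [134, 32, -9, 0.04, 0.25],
  [134, 32, -9, 0.04, 0.25],
])

```text
time: 3.55
tool_pos: [0.3971, 0.372, 0.0049]
tool_rot: [0.703, 0.08, 0.702, -0.079]
contact_force: [-0.3, 0.1, -0.5]
gripper_width: 0.375
```

Request:
play_rows([
  [0, 0, 0, 0, 1],
  [0, 0, 0, 0, 1],
  [0, 0, 0, 0, 1],
  [0, 0, 0, 0, 1],
  [0, 0, 0, 0, 1],
  [0, 0, 0, 0, 1],
])

```text
time: 4.3
tool_pos: [0.3974, 0.3725, 0.0054]
tool_rot: [0.703, 0.08, 0.702, -0.079]
contact_force: [-0.4, -0.3, 6.0]
gripper_width: 0.065
```

Request:
play_rows([
  [-30, 0, 0, 0, 1],
  [-90, 0, 0, 0, 1],
  [-140, 0, 0, 0, 1],
  [-195, 0, 0, 0, 1],
  [-195, 0, 0, 0, 1],
])

```text
time: 4.92
tool_pos: [0.3988, 0.3735, 0.2052]
tool_rot: [0.705, 0.082, 0.7, -0.077]
contact_force: [0.4, -0.2, -0.6]
gripper_width: 0.066
```

```bash
python3 - <<'E'
from h import *
s=manip.state();print(s['time'],s['tool_pos'],yaw(),s['gripper_width'],s['contact_force'])
f=grab('scene'); b=cv2.resize(f['img'][120:280,270:430],None,fx=3,fy=3,interpolation=cv2.INTER_CUBIC);cv2.imwrite('pics/b.png',b[:,:,::-1])
T=ch(-.102,-.020); print('tray',T)
c=T-.010*EX-.005*EY; g=c+.033*EY
print('bangle target',c,'grip',g, shift([*g,.20]), 'via',shift([.42,.15,.2]))
E
```

```text
4.925 [0.3988345  0.3735463  0.20516842] 77.12912248007417 0.06584279775612824 [ 0.41064201 -0.19663713 -0.57453702]
tray [ 0.57211891 -0.07193361]
bangle target [ 0.56124771 -0.07454456] grip [ 0.56870477 -0.04239814] [   1.1 -366.3  259.5] via [   1.1 -211.9   71.6]
```

View pics/b.png

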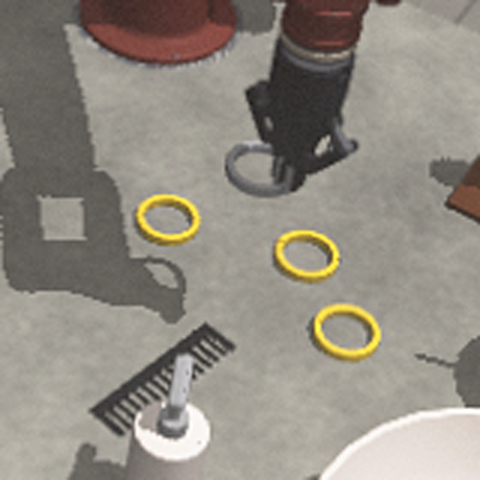

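The ring is held level at the fingertips, at crop (260,170). Carrying it to the tray.

Request:
play_rows([
  [-20, -60, 20, 0, 1],
  [-20, -120, 40, 0, 1],
  [-20, -175, 60, 0, 1],
  [-20, -230, 80, 0, 1],
  [-20, -285, 110, 0, 1],
  [-20, -330, 150, 0, 1],
  [-20, -366, 195, 0, 1],
  [-20, -366, 240, 0, 1],
])

```text
time: 5.98
tool_pos: [0.5483, -0.0412, 0.2162]
tool_rot: [0.701, 0.081, 0.704, -0.081]
contact_force: [0.1, -0.1, 0.1]
gripper_width: 0.064
```

Request:
play_rows([
  [0, 0, 18, 0, 1],
  [0, 0, 18, 0, 1],
  [0, 0, 18, 0, 1],
])

```text
time: 6.35
tool_pos: [0.565, -0.0422, 0.2172]
tool_rot: [0.701, 0.079, 0.704, -0.079]
contact_force: [-0.5, -0.1, -0.3]
gripper_width: 0.066
```

```bash
python3 - <<'E'
from h import *
s=manip.state();print(s['time'],s['tool_pos'],yaw(),s['gripper_width'],s['contact_force'])
f=grab('top'); C=cloud(f)
T=ch(-.102,-.020); c=T-.010*EX-.005*EY; g=c+.033*EY
print(shift([*g,.032]))
b=cv2.resize(f['img'][100:250,210:370],None,fx=4,fy=4,interpolation=cv2.INTER_CUBIC);cv2.imwrite('pics/c.png',b[:,:,::-1])
E
```

```text
6.35 [ 0.56503537 -0.04215574  0.21721186] 77.13379106319236 0.06582294178788237 [-0.46251398 -0.06678861 -0.25504236]
[185.8   0.5   4. ]
```

View pics/c.png

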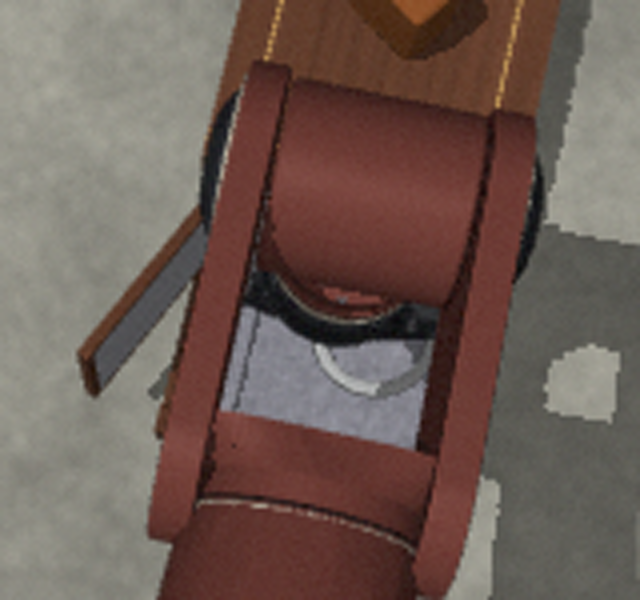

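The ring is above the tray floor, at crop (375,365). Before descending I'll check the wrist's width against its height for mirror clearance.

```bash
python3 - <<'E'
from h import *
s=manip.state(); t=s['tool_pos']
f=grab('scene'); P=cloud(f).reshape(-1,3); P=P[f['range_z'].ravel()>0]
d=P-t; c=np.c_[d[:,:2]@EX,d[:,:2]@EY,d[:,2]]
c=c[(np.abs(c[:,1])<.1)&(np.abs(c[:,0])<.12)]
for z in np.arange(0,.4,.02):
    k=c[(c[:,2]>=z)&(c[:,2]<z+.02)]
    if len(k)>5: print(round(z,2),np.percentile(k[:,0],[2,98]).round(3),np.percentile(k[:,1],[2,98]).round(3),len(k))
E
```

```text
0.0 [-0.016  0.036] [-0.064  0.021] 114
0.02 [-0.005  0.012] [-0.009  0.023] 35
0.04 [-0.012  0.013] [-0.034  0.043] 78
0.06 [-0.008  0.018] [-0.046  0.059] 100
0.08 [-0.012  0.019] [-0.056  0.067] 148
0.1 [-0.009  0.02 ] [-0.008  0.05 ] 89
0.12 [-0.02   0.037] [-0.     0.043] 91
0.14 [-0.022  0.037] [-0.008  0.043] 141
0.16 [-0.025  0.037] [-0.012  0.041] 179
0.18 [-0.027  0.038] [-0.007  0.04 ] 111
0.2 [-0.021  0.037] [-0.009  0.041] 151
0.22 [-0.017  0.039] [-0.022  0.06 ] 131
0.24 [-0.114  0.035] [-0.04   0.068] 235
0.26 [-0.114  0.043] [-0.044  0.071] 457
0.28 [-0.111  0.042] [-0.045  0.07 ] 670
0.3 [-0.111  0.033] [-0.047  0.064] 979
0.32 [-0.118  0.006] [-0.053  0.06 ] 493
```

Request:
play_rows([
  [50, 0, -4, 0, 1],
  [100, 0, -4, 0, 1],
  [140, 0, -4, 0, 1],
  [165, 0, -4, 0, 1],
  [180, 0, -4, 0, 1],
  [187, 0, -4, 0, 1],
  [187, 0, -4, 0, 1],
])

```text
time: 7.32
tool_pos: [0.5628, -0.0417, 0.0326]
tool_rot: [0.703, 0.079, 0.702, -0.079]
contact_force: [0.8, -0.0, -0.2]
gripper_width: 0.063
```

Request:
play_rows([
  [0, 0, 0, 0, 0.5],
  [0, 0, 0, 0, 0.5],
  [0, 0, 0, 0, 0.5],
  [0, 0, 0, 0, 0.5],
])

```text
time: 7.82
tool_pos: [0.5626, -0.0417, 0.0323]
tool_rot: [0.703, 0.079, 0.703, -0.079]
contact_force: [-0.6, 0.5, -0.2]
gripper_width: 0.249
```

```bash
python3 - <<'E'
from h import *
s=manip.state();print(s['time'],s['tool_pos'],yaw(),s['gripper_width'],s['contact_force'])
E
```

```text
7.825 [ 0.56258864 -0.04172754  0.03227483] 77.11889793305222 0.2485808187252555 [-0.58036907  0.53868683 -0.15701045]
```

Request:
play_rows([
  [-50, 0, 0, 0, 0.5],
  [-105, 0, 0, 0, 0.5],
  [-160, 0, 0, 0, 0.5],
  [-195, 0, 0, 0, 0.5],
  [-195, 50, 0, 0, 1],
  [-195, 110, 0, 0, 1],
  [-195, 165, 0, 0, 1],
  [-195, 190, 0, 0, 1],
])

```text
time: 8.82
tool_pos: [0.6048, 0.1462, 0.2269]
tool_rot: [0.703, 0.079, 0.703, -0.078]
contact_force: [-0.8, -0.7, 0.4]
gripper_width: 0.002
```

```bash
cat >> h.py <<'E'
def tcpch(): s=manip.state(); return np.r_[toch(s['tool_pos']),s['tool_pos'][2]]
def tosh(x,y,z): return shift([*ch(x,y),z])
E
python3 - <<'E'
from h import *
s=manip.state();print(s['time'],tcpch().round(4),yaw(),s['gripper_width'])
f=grab('top'); C=cloud(f); z=C[...,2]
T=ch(-.102,-.02); L=np.c_[toch(C.reshape(-1,3)),z.ravel()].reshape(*z.shape,3)
tr=L-[-.102,-.02,.022]
m=(abs(tr[...,0])<.06)&(abs(tr[...,1])<.06)&(tr[...,2]>.008)&(tr[...,2]<.02); P=tr[m]
r=least_squares(lambda a:np.hypot(*(P[:,:2]-a[:2]).T)-a[2],[0,0,.033],loss='soft_l1',f_scale=.003); print('bangle in tray',r.x,len(P),np.median(P[:,2]))
# wing points top
m=(z>.165)&(z<.19)&(L[...,1]>.085)&(L[...,1]<.16)&(L[...,0]<-.05)&(L[...,0]>-.2); P=L[m]; 
W=np.array([-.048,.077])
if len(P)>5:
    v=cv2.fitLine(P[:,:2].astype(np.float32),cv2.DIST_L2,0,.01,.01).ravel();print('wing line',v,len(P),P[:,:2].min(0),P[:,:2].max(0))
print('start',tosh(-.122,.171,.142),tosh(-.122,.171,.23))
p0=None
for ph in [2.07,1.8,1.5,1.2,.9,.6,.3,.1,0]:
    u=np.array([-np.sin(ph),-np.cos(ph)]);n=np.array([-np.cos(ph),np.sin(ph)])
    q=W+.11*u+(.009+.011*abs(n[0])+.0145*abs(n[1]))*n
    print(ph,q.round(3),((q-[-.122,.171])*1000).round())
E
```

```text
8.825 [-0.1194  0.1999  0.2269] 77.26895299380612 0.0023437563963833
bangle in tray [-0.0160712  -0.00482814  0.03299918] 207 0.012364223121099659
wing line [ 0.9152679  -0.40284568 -0.11194969  0.11638678] 235 [-0.16721293  0.08638455] [-0.05100202  0.14463361]
start [ 84.8 -30.9  -2.5] [ -3.2 -30.7  -2.5]
2.07 [-0.132  0.153] [-10. -18.]
1.8 [-0.149  0.127] [-27. -44.]
1.5 [-0.159  0.093] [-37. -78.]
1.2 [-0.16   0.062] [ -38. -109.]
0.9 [-0.151  0.03 ] [ -29. -141.]
0.6 [-0.132  0.001] [ -10. -170.]
0.3 [-0.103 -0.021] [  19. -192.]
0.1 [-0.08 -0.03] [  42. -201.]
0 [-0.068 -0.033] [  54. -204.]
```

The bangle lies flat in the tray at (-16, -5) mm. Now lowering beside the wing's back.

Request:
play_rows([
  [40, 0, 0, 0, 1],
  [70, 0, 0, 0, 1],
  [85, -10, 0, 0, 1],
  [85, -25, 0, 0, 1],
  [85, -25, 0, 0, 1],
])

```text
time: 9.5
tool_pos: [0.6, 0.1177, 0.1437]
tool_rot: [0.703, 0.08, 0.702, -0.08]
contact_force: [-0.2, 0.6, -0.8]
gripper_width: -0.002
```

```bash
python3 - <<'E'
from h import *
s=manip.state();print(s['time'],tcpch().round(4),s['contact_force']); print(tosh(-.122,.171,.142))
E
```

```text
9.5 [-0.1177  0.171   0.1437] [-0.17254278  0.64108956 -0.75161028]
[ 1.7  0.  -4.3]
```

Request:
play_rows([
  [0, -18, -14, 0, 1],
  [0, -44, -31, 0, 1],
  [0, -78, -41, 0, 1],
  [0, -109, -42, 0, 1],
  [0, -141, -33, 0, 1],
  [0, -170, -14, 0, 1],
  [0, -190, 10, 0, 1],
  [0, -192, 15, 0, 1],
])

```text
time: 10.5
tool_pos: [0.5724, -0.0731, 0.144]
tool_rot: [0.703, 0.08, 0.702, -0.08]
contact_force: [-0.6, 1.3, -0.8]
gripper_width: -0.002
```

```bash
cat > chk.py <<'E'
from h import *
s=manip.state();print(s['time'],tcpch().round(4),s['contact_force'])
for n in('top','scene'):
    f=grab(n); C=cloud(f); z=C[...,2]; L=np.c_[toch(C.reshape(-1,3)),z.ravel()]
    sat=f['img'].reshape(-1,3).astype(int)
    m=(L[:,2]>.155)&(L[:,2]<.185)&(L[:,1]>-.09)&(L[:,1]<.16)&(L[:,0]<-.01)&(L[:,0]>-.2)
    P=L[m]; print(n)
    for y in np.arange(-.09,.16,.02):
        k=P[(P[:,1]>=y)&(P[:,1]<y+.02)]
        if len(k)>2: print(round(y,2),'x',np.percentile(k[:,0],[3,97]).round(3),len(k))
E
python3 chk.py
```

```text
10.5 [-0.1015 -0.021   0.144 ] [-0.63747031  1.31256665 -0.75741943]
top
0.01 x [-0.067 -0.033] 5
0.05 x [-0.058 -0.029] 91
0.07 x [-0.05  -0.031] 30
scene
-0.07 x [-0.093 -0.027] 24
-0.05 x [-0.095 -0.028] 36
-0.03 x [-0.096 -0.029] 59
-0.01 x [-0.109 -0.028] 64
0.01 x [-0.071 -0.029] 43
0.03 x [-0.065 -0.028] 36
0.05 x [-0.055 -0.028] 43
0.07 x [-0.05  -0.029] 40
```

Request:
play_rows([
  [0, -5, 12, 0, 1],
  [0, -9, 23, 0, 1],
  [0, -11, 30, 0, 1],
  [0, -12, 35, 0, 1],
  [0, -12, 39, 0, 1],
  [0, -12, 42, 0, 1],
  [0, -12, 42, 0, 1],
])

```text
time: 11.48
tool_pos: [0.6096, -0.0924, 0.1421]
tool_rot: [0.703, 0.079, 0.702, -0.079]
contact_force: [-0.3, -0.3, -0.7]
gripper_width: -0.001
```

```bash
python3 chk.py
```

```text
11.475 [-0.0609 -0.0315  0.1421] [-0.32368171 -0.27794531 -0.69762969]
top
-0.03 x [-0.073 -0.069] 5
0.01 x [-0.031 -0.028] 3
0.03 x [-0.048 -0.029] 79
0.05 x [-0.048 -0.029] 79
0.07 x [-0.048 -0.03 ] 24
scene
-0.07 x [-0.05  -0.028] 34
-0.05 x [-0.052 -0.028] 40
-0.03 x [-0.066 -0.028] 61
-0.01 x [-0.045 -0.029] 38
0.01 x [-0.048 -0.029] 34
0.03 x [-0.046 -0.028] 40
0.05 x [-0.047 -0.028] 42
0.07 x [-0.045 -0.028] 30
```

The wing is folded: its outer face is parallel to the main leaf along the whole width. Now moving over the top to behind the mirror.

Request:
play_rows([
  [0, 0, -20, 0, 1],
  [-50, 0, -20, 0, 1],
  [-90, 10, -10, 0, 1],
  [-90, 32, 30, 0, 1],
  [-90, 32, 70, 0, 1],
  [-40, 32, 72, 0, 1],
  [-5, 32, 72, 0, 1],
  [-5, 32, 72, 0, 1],
])

```text
time: 12.58
tool_pos: [0.6842, -0.0767, 0.1427]
tool_rot: [0.7, 0.08, 0.705, -0.079]
contact_force: [0.0, 0.1, 0.1]
gripper_width: 0.001
```

```bash
python3 - <<'E'
from h import *
s=manip.state();print(s['time'],tcpch().round(4),s['contact_force'])
H=np.array([-.039,.058]); t=tcpch(); r=.09
for th in [1.65,1.4,1.2,1.0,.8,.6,.4,.2,.1,0]:
    c=H+r*np.array([-np.cos(th),np.sin(th)]); x,z=c[0]+.012,c[1]
    print(th,round(x,3),round(z,3),'shift x(down) %.0f z %.0f'%((t[2]-z)*1000,(x-t[0])*1000))
E
```

```text
12.575 [0.0082 0.0007 0.1427] [0.01941538 0.09105482 0.07608778]
1.65 -0.02 0.148 shift x(down) -5 z -28
1.4 -0.042 0.147 shift x(down) -4 z -51
1.2 -0.06 0.142 shift x(down) 1 z -68
1.0 -0.076 0.134 shift x(down) 9 z -84
0.8 -0.09 0.123 shift x(down) 20 z -98
0.6 -0.101 0.109 shift x(down) 34 z -109
0.4 -0.11 0.093 shift x(down) 50 z -118
0.2 -0.115 0.076 shift x(down) 67 z -123
0.1 -0.117 0.067 shift x(down) 76 z -125
0 -0.117 0.058 shift x(down) 85 z -125
```

Request:
play_rows([
  [-4, 0, -28, 0, 1],
  [-4, 0, -51, 0, 1],
  [0, 0, -68, 0, 1],
  [9, 0, -84, 0, 1],
  [20, 0, -98, 0, 1],
  [34, 0, -109, 0, 1],
  [50, 0, -118, 0, 1],
  [60, 0, -122, 0, 1],
])

```text
time: 13.58
tool_pos: [0.567, -0.0498, 0.086]
tool_rot: [0.702, 0.079, 0.703, -0.079]
contact_force: [1.5, 0.7, 1.9]
gripper_width: -0.001
```

Request:
play_rows([
  [6, 0, 0, 0, 1],
  [12, 0, 0, 0, 1],
  [17, 0, 0, 0, 1],
  [20, 0, 0, 0, 1],
  [22, 0, 0, 0, 1],
  [24, 0, 0, 0, 1],
  [24, 0, 0, 0, 1],
])

```text
time: 14.45
tool_pos: [0.5678, -0.0501, 0.0629]
tool_rot: [0.703, 0.079, 0.703, -0.079]
contact_force: [0.0, 0.4, -0.6]
gripper_width: -0.001
```

```bash
python3 - <<'E'
from h import *
s=manip.state();print(s['time'],tcpch().round(4),s['contact_force'])
E
```

```text
14.45 [-0.1111  0.0003  0.0629] [ 0.0181959   0.39737403 -0.63942116]
```

Request:
play_rows([
  [3, 0, 0, 0, 1],
  [5, 0, 0, 0, 1],
  [7, 0, 0, 0, 1],
  [7, 0, 0, 0, 1],
])

```text
time: 14.95
tool_pos: [0.569, -0.0504, 0.0578]
tool_rot: [0.704, 0.079, 0.702, -0.079]
contact_force: [-2.0, 1.0, 9.0]
gripper_width: 0.004
```

Request:
play_rows([
  [-40, 0, 0, 0, 1],
  [-80, 0, -40, 0, 1],
  [-80, 0, -90, 0, 1],
  [-80, 0, -132, 0, 1],
  [-80, 0, -132, 0, 1],
])

```text
time: 15.58
tool_pos: [0.4368, -0.02, 0.1349]
tool_rot: [0.702, 0.079, 0.703, -0.079]
contact_force: [0.3, 0.1, -0.5]
gripper_width: -0.0
```

```bash
python3 - <<'E'
from h import *
s=manip.state();print(s['time'],tcpch().round(4),s['contact_force'])
f=grab('scene'); C=cloud(f); L=np.c_[toch(C.reshape(-1,3)),C[...,2].ravel()]
m=(L[:,0]>-.155)&(L[:,0]<-.04)&(L[:,1]>-.07)&(L[:,1]<.07)&(L[:,2]>.03)&(L[:,2]<.09); P=L[m]
A=np.c_[P[:,0],P[:,1],np.ones(len(P))]; print('back plane z=ax+by+c',np.linalg.lstsq(A,P[:,2],rcond=None)[0],len(P),np.median(P[:,2]))
m=(L[:,2]>.055)&(L[:,2]<.07)&(abs(L[:,1])<.09)&(L[:,0]<-.1)&(L[:,0]>-.25);print('front x',np.percentile(L[m][:,0],[0,1,3]))
print('to push start',tosh(-.24,0,.034))
b=cv2.resize(f['img'][130:270,110:290],None,fx=4,fy=4,interpolation=cv2.INTER_CUBIC);cv2.imwrite('pics/d.png',b[:,:,::-1])
E
```

```text
15.575 [-0.2455  0.      0.1349] [ 0.26214655  0.10173402 -0.48503332]
back plane z=ax+by+c [0.0031391  0.00199159 0.05633994] 1009 0.05611003224846711
front x [-0.1893143  -0.18656583 -0.18558113]
to push start [101.7   0.    3.7]
```

View pics/d.png

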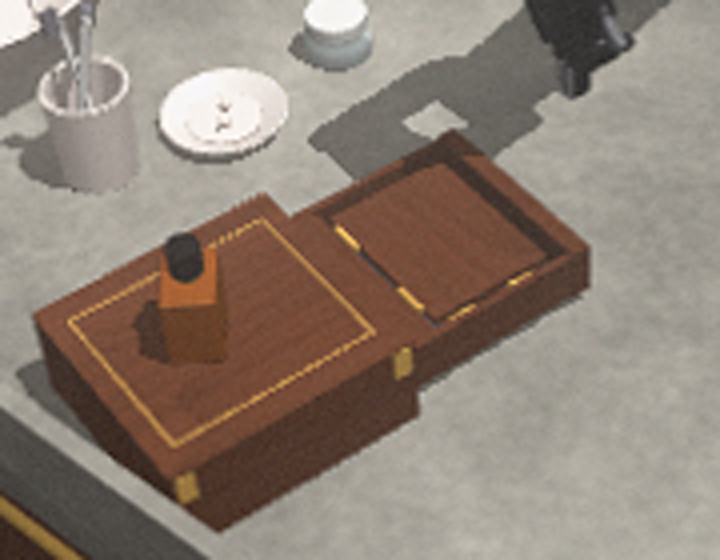

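The mirror lies flat: its back plane is 56 mm up with a slope under 0.01. Now pushing the drawer home.

Request:
play_rows([
  [45, 0, 0, 0, 1],
  [80, 0, 0, 0, 1],
  [94, 0, 0, 0, 1],
  [94, 0, 15, 0, 1],
  [94, 0, 35, 0, 1],
  [94, 0, 50, 0, 1],
  [94, 0, 65, 0, 1],
  [94, 0, 80, 0, 1],
])

```text
time: 16.62
tool_pos: [0.5182, -0.0389, 0.0425]
tool_rot: [0.703, 0.079, 0.703, -0.079]
contact_force: [-4.0, -0.4, 3.3]
gripper_width: -0.001
```

Request:
play_rows([
  [0, 0, 20, 0, 1],
  [0, 0, 40, 0, 1],
  [0, 0, 60, 0, 1],
  [0, 0, 80, 0, 1],
  [0, 0, 100, 0, 1],
  [0, 0, 115, 0, 1],
  [0, 0, 125, 0, 1],
  [0, 0, 130, 0, 1],
])

```text
time: 17.62
tool_pos: [0.6441, -0.0677, 0.0419]
tool_rot: [0.703, 0.079, 0.703, -0.079]
contact_force: [-4.2, -0.7, 2.3]
gripper_width: 0.002
```

```bash
python3 - <<'E'
from h import *
s=manip.state();print(s['time'],tcpch().round(4),s['contact_force'])
E
```

```text
17.625 [-0.0328  0.0004  0.0419] [-4.16888732 -0.72471852  2.25905026]
```

Request:
play_rows([
  [0, 0, 4, 0, 1],
  [0, 0, 7, 0, 1],
  [0, 0, 10, 0, 1],
  [0, 0, 13, 0, 1],
  [0, 0, 15, 0, 1],
  [0, 0, 17, 0, 1],
  [0, 0, 18, 0, 1],
  [0, 0, 18, 0, 1],
])

```text
time: 18.62
tool_pos: [0.6618, -0.0712, 0.0423]
tool_rot: [0.703, 0.079, 0.702, -0.079]
contact_force: [0.3, -0.1, 0.2]
gripper_width: 0.003
```

The force dropped to zero, so the ball has probably drawn the drawer in. I'll press on until firm contact.

Request:
play_rows([
  [0, 0, 2, 0, 1],
  [0, 0, 4, 0, 1],
  [0, 0, 5, 0, 1],
  [0, 0, 5, 0, 1],
])

```text
time: 19.12
tool_pos: [0.6617, -0.0712, 0.0422]
tool_rot: [0.698, 0.08, 0.707, -0.079]
contact_force: [-19.7, 4.5, 14.3]
gripper_width: 0.002
```

Firm stop at 20 N: the drawer is home. Retreating for a check.

Request:
play_rows([
  [0, 0, -20, 0, 1],
  [0, 0, -70, 0, 1],
  [-50, 0, -130, 0, 1],
  [-110, 0, -180, 0, 1],
  [-150, 0, -200, 0, 1],
  [-150, 0, -200, 0, 1],
])

```text
time: 19.88
tool_pos: [0.4725, -0.0281, 0.1971]
tool_rot: [0.706, 0.079, 0.699, -0.079]
contact_force: [1.6, -0.1, -0.8]
gripper_width: -0.001
```

```bash
python3 - <<'E'
from h import *
s=manip.state();print(s['time'],tcpch().round(4),s['contact_force'])
f=grab('top'); C=cloud(f); L=np.c_[toch(C.reshape(-1,3)),C[...,2].ravel()]
m=(L[:,2]>.04)&(L[:,2]<.075)&(abs(L[:,1])<.085)&(L[:,0]<.02)&(L[:,0]>-.25);print('front x pts',m.sum(),np.percentile(L[m][:,0],[0,5,50,95]) if m.sum() else '')
m=(L[:,2]>.08)&(L[:,2]<.1)&(abs(L[:,1])<.085)&(L[:,0]<.1);print('carcass edge',np.percentile(L[m][:,0],[0,1,3]))
big=np.hstack([cv2.resize(f['img'][50:270,70:430],(720,440))]);cv2.imwrite('pics/e.png',big[:,:,::-1])
E
```

```text
19.875 [-2.090e-01  2.000e-04  1.971e-01] [ 1.61759463 -0.09863206 -0.78891432]
front x pts 338 [-0.00601983 -0.00535724 -0.00321287  0.00209102]
carcass edge [0.00061955 0.00124323 0.00214698]
```

View pics/e.png

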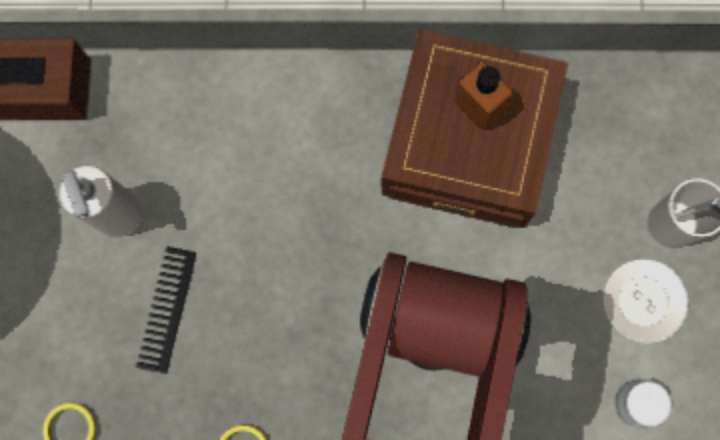

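The drawer front stands 6 mm proud of the carcass, which is its home position, and everything else is in place. Handing in.

```bash
python3 -c "
from h import *
print(manip.job_done())"
```

```text
the job is handed in; nothing more can be done
None
```

The job is done and handed in at about 20 s of the 64 s allowed. The silver bangle is in the tray, the side leaf is folded, the mirror lies over the bangle, and the drawer is pushed home.

What the last checks showed:
- **Bangle:** it lay flat at about (-16, -5) mm from the tray's middle. I measured it after release, before the mirror covered it.
- **Side leaf:** it was parallel to the main leaf to about 0.03 rad before the mirror went down. It can't be seen directly since then.
- **Mirror:** its back lay level (slope under 0.01) at 56 mm above the counter, against an expected 58 mm.
- **Drawer:** the push force fell to zero at the catch, then a firm stop came at about 20 N. After I backed away, the front stood 6 mm proud of the carcass, which is its home position.
- **Surroundings:** the perfume bottle, dispenser, comb, saucer, jar and tumbler look unmoved in the last picture. I judged that by eye, without measuring their positions again.

No check failed. The one oddity was the gripper reading about 5.5 mm on the 8 mm band, but the bangle stayed firmly held.

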